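# Sort the sprue wax offcuts: remelt jar and divided tote

### The arm

A 6-joint arm with a two-finger parallel gripper is mounted at the origin on a cart in front of the work surface, level with it; the furniture and walls round the work are solid. World frame = base frame: x ahead of the robot, y to its left, z up, the work surface at z = 0. Lengths are in m, angles in rad, forces in N, time in s.
With the tool pointing down it reaches from about 0.325 to 0.9 m from the base axis. Payload 6.1 kg.
Tool frame: the origin (TCP) lies midway between the tips of the shut fingers; the grasp point (between the pads) lies 19 mm behind it; z points along the fingers, y is the line along which they close (so a half turn about z gives the same grasp; the last joint's range is limited). The gripper opens to 85 mm and grips with 20 to 120 N. Pads are 22 mm wide; open, the fingers measure 114 mm over their backs; the gripper's body (76 mm by 85 mm) begins 54 mm behind the grasp point. The pads swing forward as they close: fully open they stand 13 mm farther back than shut.
Start: joints at [-1.288, 0.22, 1.526, -0, 1.395, -0.126], TCP at [0.248, -0.573, 0.195] pointing down, gripper open.
Joint ranges: [-2.98, 2.98], [-0.91, 2.08], [0.09, 2.57], [-1.24, 4.39], [0.2, 2.65], [-2.68, 2.68]. Speed limits (rad/s): [2.57, 2.57, 3.01, 3.14, 3.14, 3.14].

### API

Orientations are given as [roll, pitch, yaw] about the fixed x, y, z axes, in that order (R = Rz(yaw) Ry(pitch) Rx(roll)).
In Python, from plant import movep, move_l, set_joints, gripper_to, hold, inverse_kinematics, observe, get_image, get_calibration, Unreachable, job_done gives the robot as it stands. Calls block until the motion is done:
- movep(position, orientation): joint-space move of the TCP to a pose.
- move_l(position, feed=0.15, rotation=None, max_force=None): straight line of the TCP; rotation=None keeps the orientation; feed is the mean speed in m/s. With max_force (N) it stops when the force on the tool has changed by that much, and returns True; else False.
- set_joints(angles): joint-space move.
- gripper_to(opening, f_grip=None): finger opening in m; f_grip is the grip in N (None keeps the last); returns when the fingers have stopped.
- hold(seconds).
- inverse_kinematics(position, orientation): joint angles nearest the present ones, or None.
- observe(): the state.
- get_image(name): name is "scene" or "top"; returns (picture, depth): 400x640x3 uint8, red, green, blue; 400x640 float32, m along the optical axis (not along the pixel's ray), 0 where there is no reading.
- get_calibration(name): a dict with "intrinsics" (3x3 intrinsics, pixels), "world_from_camera" (4x4, takes a point from camera to world coordinates). Camera axes: x right, y down, z forward; pixel columns grow to the right and rows downward; lengths in m; the calibration is good to about 2 mm. A picture is of the moment at which its call begins. get_calibration takes no time and is no camera call.
A pose or a line that the arm cannot do raises Unreachable and nothing moves.
- job_done(): hands the job in; it is judged then, once.
The state is a dict: "time_s": time; "q": joint angles; "joint_velocities": joint speeds; "joint_torque": joint torques, N m; "eef_pos": TCP position; "tcp_rot": TCP orientation; "ft_force": force on the tool from outside, world axes, zero at the start; "torque": the same for the moment, N m; "opening": finger opening in m; "grasp_force": force on a finger pad.
Only numpy, scipy, OpenCV 4.12 (cv2) and the standard library are available. Lean on these libraries where they do the work, as an engineer would, in place of code of your own. Each camera call takes 0.05 s, during which the arm holds its last target. There are 200 camera calls.

### The job

Sort the orange wax offcuts lying loose on the open bench between the jar and the tote: unscrew the jar's lid in repeated twists until it lifts off, put every stub and nub (the pieces about 25 mm long) into the jar for remelting, and lay the usable rods flat in the divided tote, long ones (about 90 to 100 mm) in its long compartment and half-length ones (about 55 to 60 mm) in either short compartment. When all the scrap is in, set the lid back on the jar, fully down, and screw it on clockwise by at least a quarter turn so that it cannot be lifted off; leave the violet wax dish and the bench brush where they are.

Things in the scene. Friction and masses are not known exactly. Their poses are not given: they have to be found in the camera images.
- remelt_jar: white straight-sided plastic jar, 64 mm across, upright, clamped to a plywood foot (104 x 104 x 12 mm) screwed to the bench: it cannot turn or shift. Origin under the foot's centre on the bench, z up. Shoulder at z = 84 mm, mouth at 110 mm. Round the neck goes a coarse right-hand thread that begins and ends at the jar's +x side
- jar_mouth (a point): centre of the jar's round mouth, 43 mm wide, 110 mm above the bench, under the lid at the start; the hollow below is 86 mm deep
- jar_rib (a point): a small upright rib, 20 mm high, on the jar's wall below the lid, on the jar's +x side: the lid goes on and comes off where the lid's pip stands above it (within 0.4 rad either side)
- lid_center (a point): black ribbed screw lid, 69 mm across, 27 mm high, about 60 g, open below (24 mm deep). The point is on its axis, half-way up; fully down on the jar it is 99.5 mm above the bench. z points out of its top, +x to its pip. Until it is unscrewed the thread holds it down; turning it hardly lifts it (under 4 mm), as it rests on the jar's rim. It goes over the neck with 1.2 mm of play all round
- lid_pip (a point): pip, a small raised mark on the edge of the lid's top, 30 mm from its axis. Angle of pip from rib, anticlockwise seen from above: 0.87 rad when tight (stiff there), up to 0.25 more at the start. Turned anticlockwise, past 5.8 rad the lid lifts off; a stop comes at 6.7. To close: set it down with the pip above the rib (it sinks fully down), then turn clockwise
- clear_spot (a point): a point on the bench top, left free for 6 cm round it at every start: room to lay the lid (top up). The bench vice stands beyond it to the left and nearer the robot
- bench_vice: green bench vice fixed near the front left of the bench, 160 mm (x) x 85 mm (y) x 121 mm high, not used; origin under it, about its middle
- tote: grey open tote, 140 (x) x 160 (y) x 30 mm high, fixed to the bench; origin under its centre on the bench, z up. Outer walls 4 mm, floor 3 mm, partitions 4 mm thick and 28 mm high. On its -x side one long compartment (64 x 152 mm, long way along the tote's y); on its +x side two short compartments (64 mm along x, 74 mm along y)
- long_bay (a point): centre of the floor of the tote's long compartment (3 mm above the bench)
- short_bay_a (a point): centre of the floor of the tote's short compartment on its +y side (3 mm above the bench)
- short_bay_b (a point): centre of the floor of the tote's short compartment on its -y side (3 mm above the bench)
- rod_long_a_center (a point): a straight length of orange sprue wax, 103 mm long, 12 mm wide and 11 mm high, lying on its side; the point is its centre (half-way up and half-way along), the axis y runs along its length. A long rod. May be absent.
- rod_long_b_center (a point): a straight length of orange sprue wax, 89 mm long, 12 mm wide and 11 mm high, lying on its side; the point is its centre (half-way up and half-way along), the axis y runs along its length. A long rod. May be absent.
- rod_half_a_center (a point): a straight length of orange sprue wax, 59 mm long, 13 mm wide and 12 mm high, lying on its side; the point is its centre (half-way up and half-way along), the axis y runs along its length. A half-length rod. May be absent.
- rod_half_b_center (a point): a straight length of orange sprue wax, 54 mm long, 14 mm wide and 12 mm high, lying on its side; the point is its centre (half-way up and half-way along), the axis y runs along its length. A half-length rod. May be absent.
- stub_a_center (a point): a straight length of orange sprue wax, 23 mm long, 11 mm wide and 10 mm high, lying on its side; the point is its centre (half-way up and half-way along), the axis y runs along its length. A stub, too short to use. May be absent.
- stub_b_center (a point): a straight length of orange sprue wax, 24 mm long, 16 mm wide and 11 mm high, lying on its side; the point is its centre (half-way up and half-way along), the axis y runs along its length. A stub, too short to use. May be absent.
- nub_center (a point): a rounded nub of orange wax, 25 x 24 mm and 26 mm high, too short to use; the point is its centre. May be absent.
- dish_center (a point): centre of a violet wax dish pattern, 109 mm across and 22 mm high, a bystander to be left alone
- brush_center (a point): centre of a small wooden bench brush, 82 x 29 x 24 mm, long way along its y, a bystander to be left alone
There are look-alikes about, which are no part of the job. What is shaped like the part that bears rod_long_b_center but pink is not meant.

How it is judged:
On the way, in this order (a step that is already met when the one before it is completed fails the run):
1. the lid has been unscrewed and lifted off the jar ((horizontal distance between lid_center and remelt_jar above 0.06 m or z of lid_center in the frame of remelt_jar above 0.125 m)), for 0.2 s.
2. all the stubs and nubs there are lie in the jar, with the lid off (horizontal distance between each of stub_a_center, stub_b_center, nub_center and remelt_jar below 0.03 m and z of stub_a_center in the frame of remelt_jar between 0 and 0.095 m and z of stub_b_center in the frame of remelt_jar between 0 and 0.095 m and z of nub_center in the frame of remelt_jar between 0 and 0.095 m and horizontal distance between lid_center and remelt_jar above 0.06 m), for 0.3 s.
3. the lid is back on the jar, fully down and screwed on by a quarter turn or more (horizontal distance between lid_center and remelt_jar below 0.005 m and z of lid_center in the frame of remelt_jar below 0.103 m and angle between lid_center's own z axis and vertical below 0.08 rad and x of lid_pip in the frame of remelt_jar below 0.015 m), for 0.2 s.
At the end, for the whole second after the job is handed in: All scrap pieces lie in the jar; rods lie flat (within 0.3 rad) in their compartments, centres below the wall tops: long in the long one, halves in a short one; the lid is on the jar, level, fully down within 3.5 mm, pip at least 60 degrees away from the rib; all at rest (all of step 3 and x of rod_long_a_center in the frame of tote between -0.066 and -0.002 m and y of rod_long_a_center in the frame of tote between -0.076 and 0.076 m and z of each of rod_long_a_center, rod_long_b_center, rod_half_a_center, rod_half_b_center in the frame of tote below 0.028 m and angle between rod_long_a_center's own y axis and vertical between 1.27 and 1.87 rad and x of rod_long_b_center in the frame of tote between -0.066 and -0.002 m and y of rod_long_b_center in the frame of tote between -0.076 and 0.076 m and angle between rod_long_b_center's own y axis and vertical between 1.27 and 1.87 rad and x of rod_half_a_center in the frame of tote between 0.002 and 0.066 m and y of rod_half_a_center in the frame of tote between -0.076 and 0.076 m and angle between rod_half_a_center's own y axis and vertical between 1.27 and 1.87 rad and x of rod_half_b_center in the frame of tote between 0.002 and 0.066 m and y of rod_half_b_center in the frame of tote between -0.076 and 0.076 m and angle between rod_half_b_center's own y axis and vertical between 1.27 and 1.87 rad and horizontal distance between each of stub_a_center, stub_b_center, nub_center and remelt_jar below 0.03 m and z of stub_a_center in the frame of remelt_jar between 0 and 0.095 m and z of stub_b_center in the frame of remelt_jar between 0 and 0.095 m and z of nub_center in the frame of remelt_jar between 0 and 0.095 m and linear speed of each of rod_long_a, rod_long_b, rod_half_a, rod_half_b, stub_a, stub_b, nub, jar_lid below 0.05 m/s); the robot touches nothing.
It fails at once if the wax dish is pushed more than 3 cm (distance of dish_center from where it was at the start of the episode above 0.03 m).
It fails at once if the bench brush is pushed more than 3 cm (distance of brush_center from where it was at the start of the episode above 0.03 m).
Of rod_long_a, rod_long_b, rod_half_a, rod_half_b only 2 to 4 are there at a start; the rules pass over those that are not, and their reading is None.
Of stub_a, stub_b, nub only 2 to 3 are there at a start; the rules pass over those that are not, and their reading is None.
At some moment in a run one of rod_long_a, rod_long_b, rod_half_a, rod_half_b, stub_a, stub_b, nub may be knocked a few centimetres aside while the robot is not near it.
It also fails if it takes over 210 s, if anything falls off the work surface, if the arm or the gripper's body presses on something with over 40 N, if the wrist force passes 120 N, or if a joint passes its speed limit or range.

## Working session

There is one attempt and no reset: what is moved stays moved. The work goes in short steps, each a Python script; the robot and the scene stay as the last script left them, time stands still between calls to the robot, and variables do not carry over. Pictures are saved under pics/ and viewed, at most 14 in all, crops included, and the job is handed in when it is done.

```bash
mkdir -p pics; ls
python3 - <<'E'
from plant import *
import cv2,numpy as np
for n in("top","scene"):
    im,d=get_image(n);cv2.imwrite(f"pics/{n}0.png",im[:,:,::-1]);np.save(f"/tmp/{n}_d.npy",d);np.save(f"/tmp/{n}_i.npy",im)
    c=get_calibration(n);print(n,np.round(c["intrinsics"],1).tolist(),np.round(c["world_from_camera"],3).tolist())
o=observe();print(o)
E
```

```text
pics
top [[460.5, 0.0, 320.6], [0.0, 460.5, 200.5], [0.0, 0.0, 1.0]] [[0.016, -0.99, 0.142, 0.334], [-1.0, -0.015, 0.008, 0.031], [-0.006, -0.143, -0.99, 1.45], [0.0, 0.0, 0.0, 1.0]]
scene [[471.8, 0.0, 319.0], [0.0, 471.8, 198.9], [0.0, 0.0, 1.0]] [[0.445, -0.542, 0.713, -0.404], [-0.895, -0.256, 0.365, -0.429], [-0.016, -0.8, -0.599, 0.887], [0.0, 0.0, 0.0, 1.0]]
{'time_s': 0.1, 'q': array([-1.28810179e+00,  2.21189210e-01,  1.52754097e+00,  1.67094549e-05,
        1.39469810e+00, -1.26129371e-01]), 'joint_velocities': array([-6.60473564e-04, -1.78325420e-03, -1.98722103e-03,  1.22909323e-03,
       -6.05476490e-05,  6.91547718e-04]), 'joint_torque': array([ 6.10591360e-04, -4.98242462e+01, -3.90547407e+01, -1.06323439e-04,
        5.71038196e-03,  1.38407097e-05]), 'eef_pos': array([ 0.24826395, -0.57288723,  0.19405928]), 'tcp_rot': array([-3.13977368e+00, -2.47227988e-04,  4.08820737e-01]), 'ft_force': array([-0.59618952,  0.42535791, -0.23057215]), 'torque': array([ 0.02117022, -0.02172987, -0.00361032]), 'grasp_force': 0.0, 'opening': 0.08565229051579515}
```

View pics/top0.png

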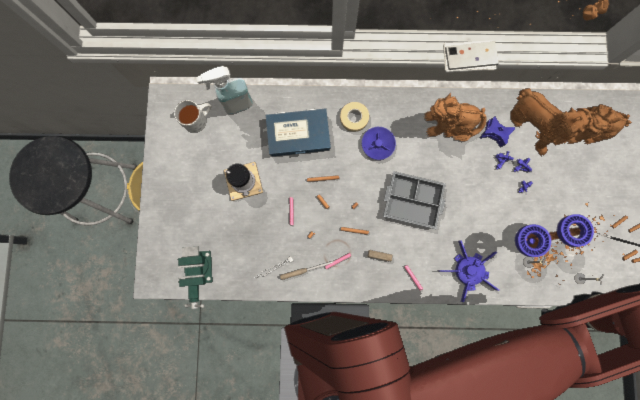

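View pics/scene0.png

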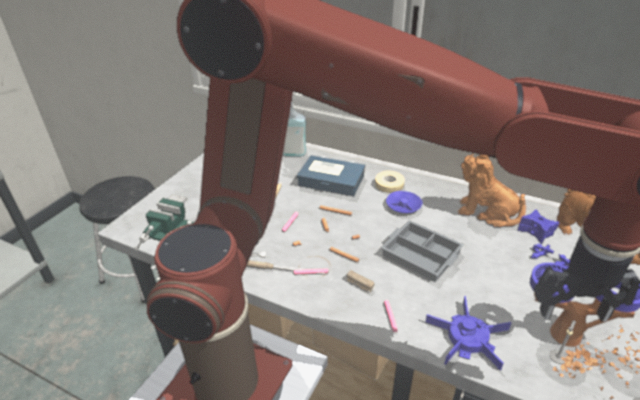

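Top view: jar lid about (238,176), tote about (413,200). Orange pieces are at (322,179), (323,201), (354,205), (310,235) and (354,231). The vice is at (195,275) and the brush at (380,256). Next I'll take an enlarged crop and positions.

```bash
cat > h.py <<'E'
from plant import *
import cv2,numpy as np
def px2w(u,v,z,cal):
    K=cal["intrinsics"];T=cal["world_from_camera"]
    r=T[:3,:3]@np.linalg.solve(K,[u,v,1.]);t=(z-T[2,3])/r[2]
    return T[:3,3]+t*r
def pieces(im,cal,z=0.0055,roi=(265,165,380,250)):
    """orange pieces in the top picture: centre, length, width, axis angle"""
    x0,y0,x1,y1=roi
    hsv=cv2.cvtColor(im,cv2.COLOR_RGB2HSV)
    m=cv2.inRange(hsv,(5,130,60),(16,255,255));k=np.zeros_like(m);k[y0:y1,x0:x1]=m[y0:y1,x0:x1]
    out=[]
    for c in cv2.findContours(k,cv2.RETR_EXTERNAL,cv2.CHAIN_APPROX_NONE)[0]:
        if cv2.contourArea(c)<8: continue
        mk=np.zeros_like(m);cv2.drawContours(mk,[c],-1,255,-1);v,u=np.nonzero(mk)
        p=np.array([px2w(a,b,z,cal)[:2] for a,b in zip(u,v)])
        ctr=p.mean(0);w,V=np.linalg.eigh(np.cov((p-ctr).T));s=np.sqrt(12*w)
        out.append(dict(px=(u.mean().round(1),v.mean().round(1)),c=ctr,L=s[1],W=s[0],ang=np.arctan2(V[1,1],V[0,1])))
    return out
E
python3 - <<'E'
from h import *
im=np.load('/tmp/top_i.npy');d=np.load('/tmp/top_d.npy');cal=get_calibration("top")
for p in pieces(im,cal): print(p['px'],p['c'].round(3),p['L'].round(3),p['W'].round(3),p['ang'].round(2))
# heights
K=cal["intrinsics"];T=cal["world_from_camera"]
v,u=np.mgrid[:400,:640];X=np.stack([(u-K[0,2])/K[0,0]*d,(v-K[1,2])/K[1,1]*d,d],-1)@T[:3,:3].T+T[:3,3]
np.save('/tmp/X.npy',X)
lid=(X[...,2]>.095)&(u>215)&(u<265)&(v>155)&(v<205);P=X[lid];print('lid',P.mean(0),P.min(0),P.max(0),lid.sum())
t=(X[...,2]>.02)&(u>380)&(u<450)&(v>165)&(v<235);print('tote',X[t].mean(0),X[t].min(0),X[t].max(0))
(c,s,a)=cv2.minAreaRect(X[t][:,:2].astype(np.float32));print(c,s,a)
f=(abs(X[...,2]-.012)<.008)&(u>222)&(u<268)&(v>158)&(v<205)&(np.linalg.norm(X[...,:2]-P.mean(0)[:2],axis=-1)<.085)
print('foot',cv2.minAreaRect(X[f][:,:2].astype(np.float32)))
a=cv2.resize(im[150:225,205:285],None,fx=7,fy=7,interpolation=cv2.INTER_CUBIC);cv2.imwrite('pics/jar.png',a[:,:,::-1])
a=cv2.resize(im[155:295,260:460],None,fx=4,fy=4,interpolation=cv2.INTER_CUBIC);cv2.imwrite('pics/mid.png',a[:,:,::-1])
for q in[(354,205),(310,235),(323,201)]:print(X[q[1]-4:q[1]+5,q[0]-4:q[0]+5,2].max())
E
```

```text
(np.float64(310.2), np.float64(234.5)) [0.434 0.074] 0.019 0.008 2.52
(np.float64(354.7), np.float64(230.4)) [ 0.449 -0.065] 0.086 0.008 1.44
(np.float64(322.6), np.float64(201.4)) [0.539 0.037] 0.046 0.009 -2.46
(np.float64(322.6), np.float64(178.2)) [0.614 0.038] 0.099 0.008 1.68
lid [0.59233022 0.28276128 0.1512655 ] [0.33433815 0.03143421 0.09504925] [0.63535362 0.32456119 1.44972278] 444
tote [ 0.5459151  -0.24676132  0.05144077] [ 0.33433815 -0.34661583  0.02031461] [0.63627797 0.03143421 1.44972278]
(0.4514627456665039, -0.18057456612586975) (0.20997478067874908, 0.4365479350090027) 54.60557174682617
foot ((0.6002317667007446, 0.28556424379348755), (0.1461576372385025, 0.14048105478286743), 2.9948346614837646)
0.01614011521953551
0.01425998222777669
0.018157924272520498
```

View pics/jar.png

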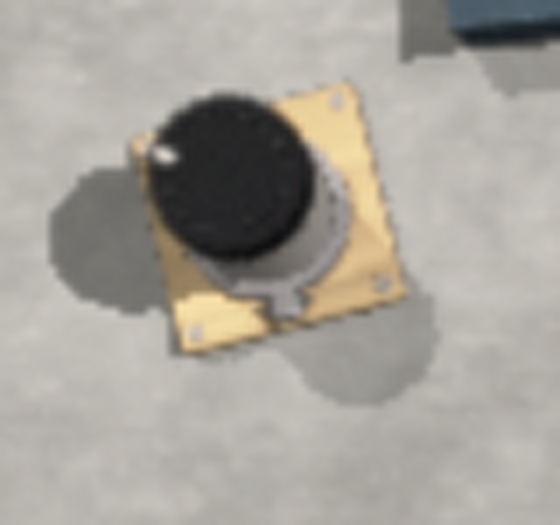

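View pics/mid.png

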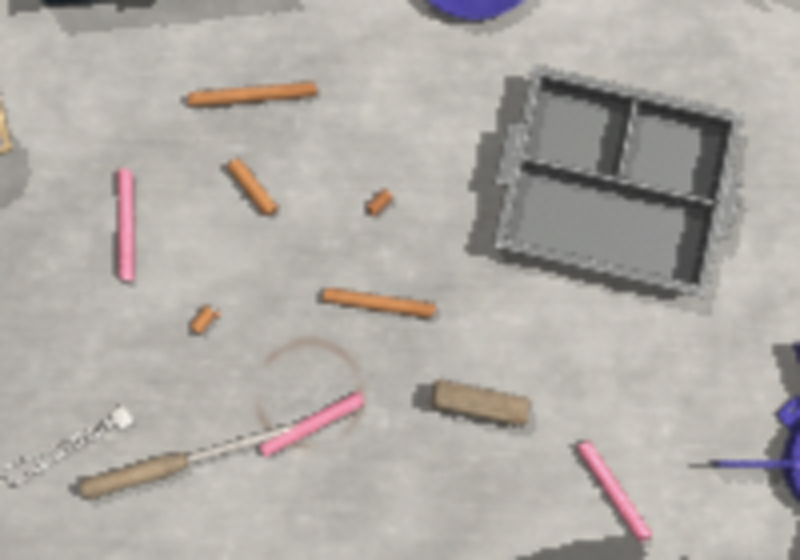

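The crops show the lid top centred near (232,178) in the jar crop, with the pip at (165,154), which is world yaw about 1.23. The foot yaw is about 0.24 mod 90°, so the rib is on the far side and the pip−rib angle is about 0.98, matching the expected range. Pieces seen: 2 long rods, 1 half and 2 stubs, with no nub. The tote's long bay is nearest the robot.

Run:
```python
from h import *
im=np.load('/tmp/top_i.npy');d=np.load('/tmp/top_d.npy');cal=get_calibration("top");X=np.load('/tmp/X.npy')
sub=im[155:205,212:268].astype(int);m=(sub.max(2)<50).astype(np.uint8)
c=max(cv2.findContours(m,cv2.RETR_EXTERNAL,cv2.CHAIN_APPROX_NONE)[0],key=cv2.contourArea)
(u,v),r=cv2.minEnclosingCircle(c);e=cv2.fitEllipse(c);print('lid px',u+212,v+155,r,e)
print('lid c (ctr crop 232,178)',px2w(205+232/7-.43,150+178/7-.43,.110,cal),'enc',px2w(u+212,v+155,.105,cal))
p=px2w(205+165/7-.43,150+154/7-.43,.113,cal);print('pip',p)
# foot corners at z=.012, crop px
F=np.array([px2w(205+a/7-.43,150+b/7-.43,.012,cal)[:2] for a,b in[(131,143),(352,84),(405,293),(178,352)]]);print('foot',F,F.mean(0),[np.linalg.norm(F[i]-F[i-1]).round(3) for i in range(4)])
for i in range(4): dd=F[i]-F[i-1];print(np.arctan2(dd[1],dd[0]).round(3))
# tote corners z=.03, mid crop
G=np.array([px2w(260+a/4-.4,155+b/4-.4,.03,cal)[:2] for a,b in[(534,68),(735,120),(698,299),(497,247)]]);print('tote',G,G.mean(0),[np.linalg.norm(G[i]-G[i-1]).round(3) for i in range(4)])
for i in range(4): dd=G[i]-G[i-1];print(np.arctan2(dd[1],dd[0]).round(3))
for n,a,b in(('stub',379,202),('stub2',204,319),('spot',0,0)):print(n,px2w(260+a/4-.4,155+b/4-.4,.0055,cal))
hsv=cv2.cvtColor(im,cv2.COLOR_RGB2HSV);print(hsv[201:209,350:359].tolist()[2:6])
for y in(-1.5,0,1.5,3):print(y,inverse_kinematics([.594,.283,.15],[np.pi,0,y]))
```

```text
lid px 238.01612854003906 175.04838752746582 11.359451293945312 ((26.0372314453125, 20.58416175842285), (20.478397369384766, 21.510011672973633), 158.88162231445312)
lid c (ctr crop 232,178) [0.59989495 0.28937901 0.11      ] enc [0.60074886 0.28943163 0.105     ]
pip [0.60920814 0.31762353 0.113     ]
foot [[0.63484674 0.35498175]
 [0.66384158 0.25524936]
 [0.5675764  0.22770857]
 [0.53902928 0.32927059]] [0.6013235  0.29180257] [np.float64(0.099), np.float64(0.104), np.float64(0.1), np.float64(0.105)]
0.262
-1.288
-2.863
1.845
tote [[ 0.63406581 -0.18319159]
 [ 0.59501694 -0.33984077]
 [ 0.45444789 -0.30835682]
 [ 0.49230128 -0.15372289]] [ 0.54395798 -0.24627802] [np.float64(0.145), np.float64(0.161), np.float64(0.144), np.float64(0.159)]
-0.205
-1.815
2.921
1.331
stub [ 0.5293331  -0.06381636  0.0055    ]
stub2 [0.43465119 0.07274827 0.0055    ]
spot [0.68848649 0.24183006 0.0055    ]
[[[18, 13, 190], [19, 15, 191], [17, 12, 185], [12, 18, 142], [12, 62, 135], [12, 121, 165], [12, 130, 189], [12, 95, 202], [14, 33, 195]], [[16, 14, 194], [18, 14, 187], [16, 16, 180], [12, 56, 140], [12, 128, 161], [12, 142, 185], [12, 143, 187], [12, 119, 172], [14, 41, 175]], [[19, 11, 186], [16, 20, 143], [11, 63, 138], [12, 124, 163], [12, 141, 186], [12, 144, 193], [12, 136, 167], [12, 77, 145], [16, 24, 161]], [[20, 12, 185], [12, 33, 130], [11, 120, 161], [12, 141, 185], [12, 144, 189], [12, 134, 167], [12, 78, 143], [14, 25, 152], [20, 14, 160]]]
-1.5 None
0 [ 3.24871012e-01  3.30216065e-01  1.47918393e+00 -4.44089210e-16
  1.33219266e+00  1.89566734e+00]
1.5 [ 3.24871012e-01  3.30216065e-01  1.47918393e+00 -4.44089210e-16
  1.33219266e+00  3.95667339e-01]
3 [ 0.32487101  0.33021606  1.47918393  0.          1.33219266 -1.10433266]
```

```bash
cat >> h.py <<'E'
PI=np.pi
LID=np.array([.6005,.290]); TOTE=np.array([.544,-.247]); TYAW=-.225; JYAW=.27; SPOT=np.array([.47,.235])
def st(tag=''):
    o=observe();print(tag,round(o['time_s'],1),'p',o['eef_pos'].round(4),'rpy',o['tcp_rot'].round(3),'q6',o['q'][5].round(3),'F',o['ft_force'].round(1),'T',o['torque'].round(2),'op',round(o['opening'],4),'g',round(o['grasp_force'],1));return o
def twist(dq,n=4):
    for i in range(n):
        q=observe()['q'].copy() if i==0 else q; q[5]+=dq/n; set_joints(q); st(f'tw{i}')
E
python3 - <<'E'
from h import *
p=observe()['eef_pos'];move_l([p[0],p[1],.27])
q1=np.arctan2(LID[1],LID[0]);yaw=inverse_kinematics([*LID,.22],[PI,0,0.]);yaw=(yaw[5]-2.6)
print(yaw)
movep([*LID,.22],[PI,0,yaw]);st('above')
print(move_l([*LID,.077],feed=.08,max_force=15));st('down')
gripper_to(.06,60);st('grip')
E
```

```text
-0.6974450725480161
above 4.0 p [0.6009 0.2893 0.2201] rpy [-3.142 -0.    -0.698] q6 2.6 F [-0.7 -0.   0.2] T [ 0.    0.03 -0.01] op 0.0852 g 0.0
False
down 5.9 p [0.6009 0.2902 0.0776] rpy [-3.141e+00 -1.000e-03 -6.970e-01] q6 2.6 F [ 0.5 -0.1  0. ] T [0.03 0.02 0.  ] op 0.0855 g 0.0
grip 6.3 p [0.6005 0.29   0.0771] rpy [-3.141 -0.    -0.697] q6 2.6 F [ 0.6  0.  -0. ] T [-0.   -0.03  0.04] op 0.0599 g 0.0
```

Run:
```python
from h import *
st()
for n,(x,y,w,h,s) in dict(top=(190,130,110,110,5),scene=(200,120,160,120,4)).items():
    im,d=get_image(n);np.save(f'/tmp/{n}_i1.npy',im);np.save(f'/tmp/{n}_d1.npy',d)
    a=cv2.resize(im[y:y+h,x:x+w] if n=='top' else im,None,fx=s if n=='top' else 1.25,fy=s if n=='top' else 1.25,interpolation=cv2.INTER_CUBIC);cv2.imwrite(f'pics/{n}1.png',a[:,:,::-1])
```

```text
6.3 p [0.6005 0.29   0.0771] rpy [-3.141 -0.    -0.697] q6 2.6 F [ 0.6  0.  -0. ] T [-0.   -0.03  0.04] op 0.0599 g 0.0
```

View pics/scene1.png

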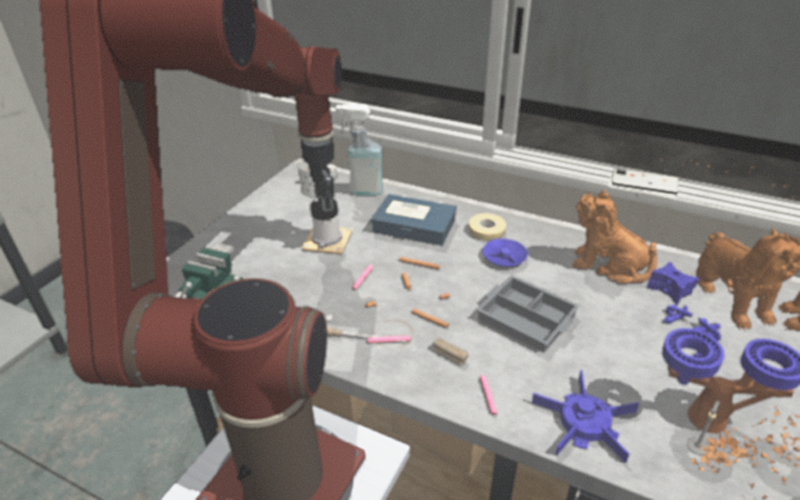

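The gripper is over the jar, about (325,200), but the lid looks fully visible below the fingers. I'll zoom in.

Run:
```python
from h import *
im=np.load('/tmp/scene_i1.npy');d=np.load('/tmp/scene_d1.npy')
a=cv2.resize(im[105:215,225:305],None,fx=5,fy=5,interpolation=cv2.INTER_CUBIC);cv2.imwrite('pics/sc1z.png',a[:,:,::-1])
cal=get_calibration('scene')
K,T=cal["intrinsics"],cal["world_from_camera"]
for z in (.10,.077,.15):
    c=T[:3,:3].T@(np.array([.6005,.29,z])-T[:3,3]);print(z,(K@c/c[2])[:2])
```

```text
0.1 [258.83442627 166.77994964]
0.077 [259.51588526 173.01558793]
0.15 [257.30733259 152.80639566]
```

View pics/sc1z.png

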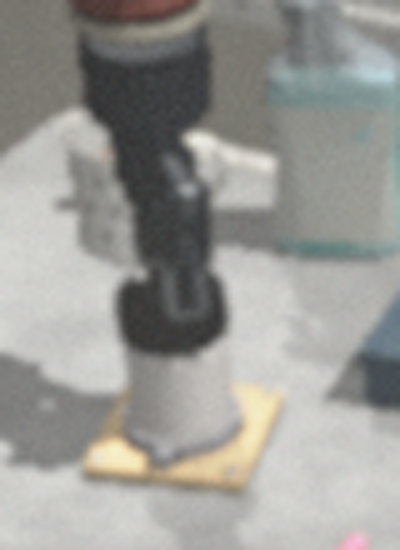

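Run:
```python
from h import *
d=np.load('/tmp/scene_d1.npy');cal=get_calibration('scene');K,T=cal["intrinsics"],cal["world_from_camera"]
def X(u,v): return (T[:3,:3]@(np.linalg.solve(K,[u,v,1.])*d[v,u])+T[:3,3]).round(3)
for v in range(140,190,3): print(v,[X(u,v).tolist() for u in(255,261,266)])
d=np.load('/tmp/top_d1.npy');cal=get_calibration('top');K,T=cal["intrinsics"],cal["world_from_camera"]
d0=np.load('/tmp/top_d.npy');d=d0
print([X(238,v).tolist() for v in range(160,192,3)])
st()
```

```text
140 [[0.569, 0.271, 0.215], [0.564, 0.246, 0.224], [0.899, 0.458, -0.001]]
143 [[0.574, 0.275, 0.201], [0.557, 0.242, 0.218], [0.566, 0.231, 0.217]]
146 [[0.626, 0.314, 0.154], [0.557, 0.244, 0.208], [0.566, 0.233, 0.206]]
149 [[0.567, 0.273, 0.186], [0.551, 0.241, 0.202], [0.569, 0.236, 0.194]]
152 [[0.623, 0.314, 0.134], [0.556, 0.245, 0.188], [0.568, 0.236, 0.185]]
155 [[0.621, 0.314, 0.125], [0.561, 0.25, 0.175], [0.571, 0.239, 0.172]]
158 [[0.621, 0.316, 0.113], [0.556, 0.247, 0.168], [0.639, 0.287, 0.111]]
161 [[0.606, 0.306, 0.113], [0.571, 0.259, 0.146], [0.623, 0.277, 0.112]]
164 [[0.591, 0.296, 0.114], [0.573, 0.261, 0.134], [0.608, 0.268, 0.112]]
167 [[0.582, 0.291, 0.11], [0.576, 0.265, 0.12], [0.594, 0.259, 0.111]]
170 [[0.569, 0.283, 0.109], [0.578, 0.267, 0.108], [0.598, 0.263, 0.097]]
173 [[0.573, 0.287, 0.094], [0.581, 0.27, 0.094], [0.596, 0.263, 0.088]]
176 [[0.573, 0.288, 0.083], [0.582, 0.272, 0.082], [0.595, 0.263, 0.077]]
179 [[0.577, 0.292, 0.069], [0.581, 0.273, 0.072], [0.591, 0.262, 0.068]]
182 [[0.57, 0.289, 0.063], [0.579, 0.273, 0.062], [0.597, 0.266, 0.053]]
185 [[0.571, 0.291, 0.05], [0.576, 0.272, 0.053], [0.591, 0.264, 0.045]]
188 [[0.576, 0.296, 0.034], [0.58, 0.276, 0.038], [0.59, 0.264, 0.035]]
[[0.671, 0.312, -0.002], [0.66, 0.31, 0.004], [0.626, 0.289, 0.115], [0.617, 0.289, 0.114], [0.608, 0.288, 0.114], [0.599, 0.288, 0.114], [0.591, 0.288, 0.112], [0.582, 0.288, 0.109], [0.572, 0.287, 0.112], [0.567, 0.291, 0.089], [0.569, 0.303, 0.022]]
 6.4 p [0.6005 0.29   0.077 ] rpy [ 3.142 -0.    -0.697] q6 2.6 F [ 0.3 -0.2 -0.1] T [ 0.03 -0.02  0.  ] op 0.0601 g 0.0
```

Run:
```python
from h import *
gripper_to(.045,20);st('45')
print(move_l([*LID,.065],feed=.02,max_force=6));st('probe')
```

```text
45 6.7 p [0.6005 0.29   0.077 ] rpy [ 3.142  0.    -0.697] q6 2.6 F [-0.8  0.   0.2] T [-0.09  0.04  0.02] op 0.0446 g 0.0
True
probe 7.0 p [0.6008 0.2901 0.0746] rpy [-3.141 -0.    -0.697] q6 2.6 F [-0.2 -0.5  4.2] T [-0.09  0.15  0.03] op 0.0451 g 2.3
```

The fingers touch the lid's top at TCP z = 0.0746, so the tip-to-TCP offset isn't what I assumed. I'll calibrate it against the bare bench at the clear spot.

Run:
```python
from h import *
move_l([*LID,.18],feed=.2)
move_l([*SPOT,.18],feed=.25);gripper_to(0,20)
move_l([*SPOT,.08],feed=.15)
for op in(0,.045,.085):
    gripper_to(op);st();print(op,move_l([*SPOT,-.045],feed=.04,max_force=6));st('contact');
    p=observe()['eef_pos'];move_l([*SPOT,p[2]+.03],feed=.1)
```

```text
10.0 p [0.4709 0.2353 0.0812] rpy [-3.141e+00 -1.000e-03 -6.970e-01] q6 2.582 F [ 0.4 -0.7 -0.5] T [-0.05 -0.04 -0.05] op 0.0002 g 0.0
0 True
contact 12.5 p [ 0.47    0.235  -0.0361] rpy [ 3.14e+00  1.00e-03 -6.97e-01] q6 2.582 F [-1.7 -1.7  6. ] T [-0.14  0.21  0.02] op 0.0002 g 2.9
 13.5 p [ 0.4698  0.2349 -0.0064] rpy [ 3.139e+00  2.000e-03 -6.970e-01] q6 2.582 F [ 0.3  0.4 -0.4] T [-0.01  0.01 -0.04] op 0.0451 g 0.0
0.045 True
contact 14.2 p [ 0.4696  0.2349 -0.0383] rpy [ 3.138e+00  2.000e-03 -6.970e-01] q6 2.582 F [-2.7 -1.1  7.2] T [-0.03  0.22  0.05] op 0.0452 g 3.9
 15.2 p [ 0.4698  0.235  -0.0086] rpy [ 3.137e+00  3.000e-03 -6.970e-01] q6 2.582 F [-0.7  0.5 -0.6] T [-0.    0.01  0.  ] op 0.0851 g 0.0
0.085 False
contact 16.2 p [ 0.4703  0.2351 -0.0447] rpy [ 3.138e+00  2.000e-03 -6.970e-01] q6 2.582 F [ 0.4 -1.  -0.6] T [-0.06  0.   -0.01] op 0.0852 g 0.0
```

The actual tip sits 36 mm higher than reported (43–49 mm when open), so I'll apply that offset throughout.

```bash
echo 'DZ=-.036  # reported TCP z minus true tip height (shut)' >> h.py
python3 - <<'E'
from h import *
move_l([*SPOT,.12],feed=.2);move_l([*LID,.14],feed=.2)
print(move_l([*LID,.041],feed=.1,max_force=12));st('down')
gripper_to(.055,30);st('grip30')
gripper_to(.055,110);st('grip110')
q=observe()['q'].copy();q[5]-=.25;set_joints(q);st('tw')
E
```

```text
False
down 19.5 p [0.6013 0.2903 0.042 ] rpy [ 3.139e+00  2.000e-03 -6.970e-01] q6 2.6 F [-0.2  0.3  0.1] T [ 0.03 -0.06  0.01] op 0.0847 g 0.0
grip30 19.8 p [0.6034 0.2924 0.0439] rpy [-3.138  0.    -0.697] q6 2.6 F [3.7 5.8 2.4] T [ 0.98 -0.63 -0.01] op 0.0674 g 37.3
grip110 20.0 p [0.6036 0.2924 0.0445] rpy [-3.138 -0.    -0.697] q6 2.6 F [1.7 4.3 5. ] T [ 0.95 -0.45 -0.04] op 0.0658 g 121.7
tw 20.4 p [0.6037 0.2926 0.0446] rpy [-3.137e+00 -1.000e-03 -4.510e-01] q6 2.354 F [ 0.7  0.9 -2.4] T [ 0.24 -0.09  0.05] op 0.0659 g 123.8
```

Run:
```python
from h import *
twist(-4.9,6)
im,d=get_image('top');cv2.imwrite('pics/t2.png',cv2.resize(im[145:215,200:280],None,fx=6,fy=6,interpolation=cv2.INTER_CUBIC)[:,:,::-1])
```

```text
tw0 21.2 p [0.6039 0.2925 0.0449] rpy [-3.14  -0.005  0.362] q6 1.54 F [-0.5  0.2 -1.9] T [-0.05  0.02  0.02] op 0.0659 g 124.0
tw1 22.0 p [0.6039 0.2925 0.0448] rpy [ 3.14  -0.004  1.179] q6 0.723 F [-1.  -0.9 -0.2] T [0.01 0.02 0.05] op 0.0656 g 124.1
tw2 22.8 p [0.6039 0.2927 0.0449] rpy [ 3.137e+00 -2.000e-03  1.996e+00] q6 -0.094 F [-0.6  0.6  1.8] T [ 0.04  0.02 -0.05] op 0.0658 g 124.2
tw3 23.6 p [0.6038 0.2926 0.0448] rpy [3.137e+00 2.000e-03 2.813e+00] q6 -0.91 F [-0.3  0.5  2.8] T [ 0.    0.12 -0.01] op 0.0655 g 124.3
tw4 24.4 p [0.6039 0.2925 0.0447] rpy [ 3.14   0.005 -2.654] q6 -1.727 F [-0.9 -0.1  2.7] T [-0.14  0.15 -0.02] op 0.0653 g 124.4
tw5 25.2 p [0.604  0.2925 0.0447] rpy [-3.139  0.004 -1.837] q6 -2.544 F [ 1.  -0.2  2. ] T [-0.19 -0.03 -0.04] op 0.0658 g 124.4
```

```bash
sed -i 's/LID=np.array(\[.6005,.290\])/LID=np.array([.604,.2925])/' h.py
python3 - <<'E'
from h import *
print(move_l([*LID,.06],feed=.05,max_force=15));st('lift1')
E
```

```text
False
lift1 25.7 p [0.6043 0.2927 0.0606] rpy [-3.139  0.005 -1.834] q6 -2.546 F [-0.3 -0.6 -0.5] T [-0.01  0.03  0.01] op 0.0662 g 124.1
```

View pics/t2.png

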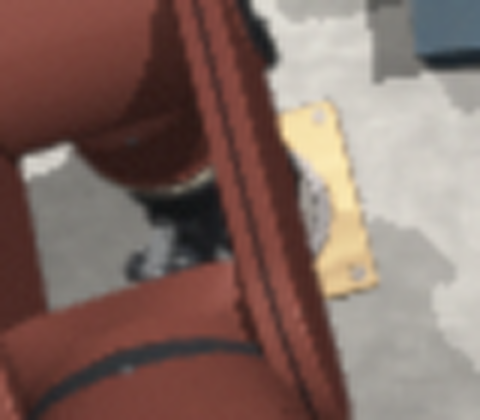

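The lid lifted without force, with the arm masking the jar in the view. I'll lay it at the clear spot.

Run:
```python
from h import *
move_l([*LID,.13],feed=.15);st('up')
move_l([*SPOT,.13],feed=.15);move_l([*SPOT,-.025],feed=.12)
print(move_l([*SPOT,-.045],feed=.02,max_force=5));o=st('set')
gripper_to(.085);o=st('rel');p=o['eef_pos']
move_l([*SPOT,.2],feed=.2)
movep([.40,-.25,.25],[PI,0,.3]);st('away')
im,d=get_image('top');np.save('/tmp/i3.npy',im);np.save('/tmp/d3.npy',d);cal=get_calibration('top')
cv2.imwrite('pics/t3.png',cv2.resize(im[150:290,200:400],None,fx=4,fy=4,interpolation=cv2.INTER_CUBIC)[:,:,::-1])
```

```text
up 26.3 p [0.6036 0.2924 0.1293] rpy [-3.14   0.004 -1.834] q6 -2.546 F [-1.5 -0.7 -1.7] T [-0.02  0.02  0.04] op 0.0657 g 124.1
True
set 29.7 p [ 0.4698  0.2349 -0.0413] rpy [-3.14   0.004 -1.834] q6 -2.568 F [-1.5 -0.8  5.4] T [-0.08  0.12 -0.07] op 0.0657 g 124.6
rel 30.0 p [ 0.4688  0.2346 -0.0423] rpy [-3.141e+00  3.000e-03 -1.834e+00] q6 -2.568 F [-0.4  0.5 -0.4] T [-0.    0.04 -0.03] op 0.0849 g 0.0
away 34.0 p [ 0.4001 -0.2497  0.2499] rpy [-3.141 -0.     0.301] q6 0.544 F [-0.8  0.   0.8] T [ 0.04  0.   -0.03] op 0.0849 g 0.0
```

View pics/t3.png

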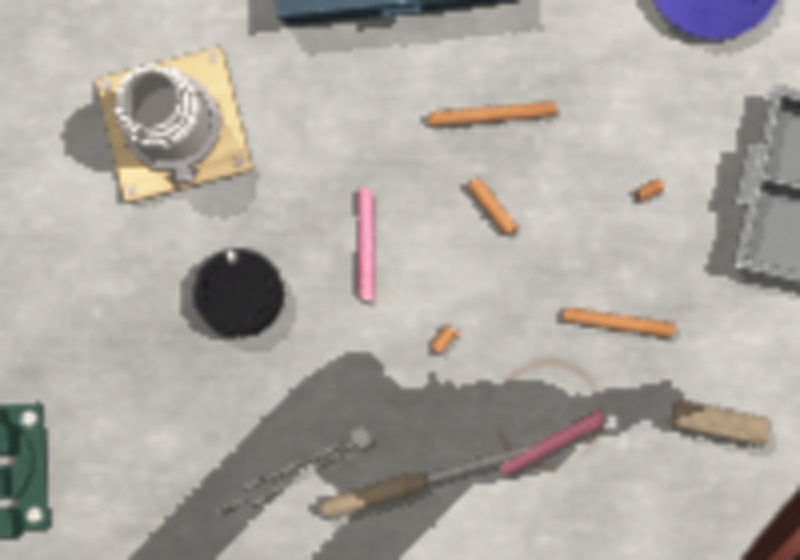

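Top view: the lid lies on the spot at (239,293) with its pip facing the rib direction, and the jar is open at (158,98). One stub has been knocked to (648,190), so I'm re-measuring all pieces and then picking.

```bash
sed -i 's/(5,130,60)/(5,85,60)/' h.py
cat >> h.py <<'E'
def yaw_best(p,ang):
    best=None
    for k in(-1,0,1,2):
        y=ang+k*PI; q=inverse_kinematics(list(p),[PI,0,y])
        if q is not None and (best is None or abs(q[5])<best[0]): best=(abs(q[5]),y)
    return best[1]
def pick(c,ang,pre=.045,lift=.12):
    y=yaw_best([*c,.1],ang)
    gripper_to(pre,40);movep([*c,.06],[PI,0,y])
    print('hit',move_l([*c,-.0325],feed=.12,max_force=12));gripper_to(0,40);o=st('pick')
    move_l([*c,lift],feed=.2);return o['opening']
def place(c,ang,z,op=.028,hi=.12):
    y=yaw_best([*c,.1],ang)
    movep([*c,hi],[PI,0,y]);print('hit',move_l([*c,z],feed=.1,max_force=10));st('place');gripper_to(op);hold(.2);move_l([*c,hi],feed=.25)
def tote(x,y):
    c,s=np.cos(TYAW),np.sin(TYAW);return TOTE+[c*x-s*y,s*x+c*y]
def look():
    im,_=get_image('top');P=pieces(im,get_calibration('top'))
    for p in P: print(p['px'],p['c'].round(3),p['L'].round(3),p['W'].round(3),p['ang'].round(2))
    return P
E
python3 - <<'E'
from h import *
im=np.load('/tmp/i3.npy');cal=get_calibration('top')
print('mouth',px2w(200+158/4-.4,150+98/4-.4,.11,cal),'lid',px2w(200+239/4-.4,150+293/4-.4,.025,cal),'true spot',SPOT)
P=look()
S=[p for p in P if p['L']<.035]
s=min(S,key=lambda p:abs(p['c'][1]-.07))
pick(s['c'],s['ang'])
place(LID,0.27,.080,op=.035,hi=.15)
hold(.3)
E
```

```text
mouth [0.60267146 0.28537399 0.11      ] lid [0.4664576  0.23209381 0.025     ] true spot [0.47  0.235]
(np.float64(310.5), np.float64(234.4)) [0.434 0.073] 0.022 0.012 2.34
(np.float64(354.2), np.float64(230.2)) [ 0.45  -0.064] 0.087 0.011 1.44
(np.float64(362.0), np.float64(197.1)) [ 0.555 -0.088] 0.023 0.01 2.08
(np.float64(322.6), np.float64(201.5)) [0.539 0.037] 0.051 0.012 -2.46
(np.float64(322.7), np.float64(178.1)) [0.615 0.038] 0.099 0.011 1.67
hit False
pick 37.3 p [ 0.4352  0.073  -0.0317] rpy [3.141e+00 1.000e-03 2.344e+00] q6 -0.786 F [-1.3 -0.3  6.8] T [-0.06  0.11  0.04] op 0.0104 g 37.7
hit False
place 40.1 p [0.6046 0.2927 0.0807] rpy [ 3.142e+00  1.000e-03 -2.872e+00] q6 -1.507 F [-0.4  0.1  0.5] T [ 0.    0.01 -0.03] op 0.0105 g 36.7
```

The camera shows a constant bias of about (+3.5, +3) mm, so I'll apply it to the pieces and the tote. Next stub.

```bash
sed -i "s/'c'\?=ctr/'c'=ctr/; s/c=ctr,L=/c=ctr+[.0035,.003],L=/; s/TOTE=np.array(\[.544,-.247\])/TOTE=np.array([.5475,-.244])/" h.py
python3 - <<'E'
from h import *
movep([.47,.0,.15],[PI,0,.3])
P=look()
s=[p for p in P if p['L']<.035]
print(len(s));s=min(s,key=lambda p:abs(p['c'][1]+.085))
pick(s['c'],s['ang'])
place(LID,0.27,.080,op=.035,hi=.15)
movep([.40,-.25,.25],[PI,0,.3])
im,d=get_image('top')
cv2.imwrite('pics/t4.png',cv2.resize(im[150:290,200:400],None,fx=4,fy=4,interpolation=cv2.INTER_CUBIC)[:,:,::-1])
E
```

```text
(np.float64(363.0), np.float64(238.9)) [ 0.427 -0.089] 0.023 0.009 2.97
(np.float64(348.0), np.float64(229.0)) [ 0.457 -0.041] 0.053 0.014 1.36
(np.float64(310.8), np.float64(179.2)) [0.614 0.079] 0.025 0.012 1.71
(np.float64(331.4), np.float64(178.0)) [0.619 0.013] 0.054 0.017 1.56
2
hit False
pick 46.0 p [ 0.4266 -0.0886 -0.0324] rpy [ 3.142 -0.    -0.175] q6 1.36 F [ 0.7 -0.4  1.1] T [-0.04  0.01 -0.02] op 0.0002 g 0.0
hit False
place 50.2 p [0.6045 0.2927 0.0807] rpy [ 3.142e+00  1.000e-03 -2.872e+00] q6 -1.507 F [-0.1 -0.3 -0.3] T [-0.05  0.06  0.02] op -0.0002 g 0.0
```

View pics/t4.png

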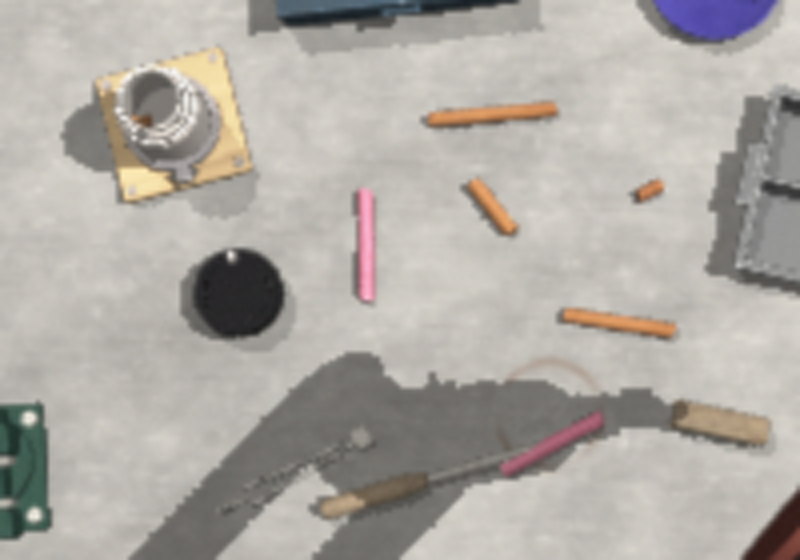

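The first stub is in the jar at (140,118). My last look was partly hidden by the arm, and that grasp closed on air with nothing disturbed. I'll look from this clear pose and carry on.

Run:
```python
from h import *
P=look();assert len(P)==4
s=min(P,key=lambda p:p['L']);L=sorted(P,key=lambda p:p['L'])
if pick(s['c'],s['ang'])>.006:
    place(LID,0.27,.080,op=.035,hi=.15)
    h=L[1]
    w=pick(h['c'],h['ang'],lift=.1)
    if w>.006: place(tote(.034,.038),TYAW+PI/2,.009+DZ,hi=.06)
movep([.40,-.25,.25],[PI,0,.3])
look()
im,d=get_image('top')
cv2.imwrite('pics/t5.png',cv2.resize(im[150:290,210:450],None,fx=3.3,fy=3.3,interpolation=cv2.INTER_CUBIC)[:,:,::-1])
```

```text
(np.float64(354.2), np.float64(230.2)) [ 0.453 -0.061] 0.087 0.011 1.44
(np.float64(362.2), np.float64(197.0)) [ 0.559 -0.085] 0.021 0.01 2.06
(np.float64(322.6), np.float64(201.5)) [0.543 0.04 ] 0.051 0.012 -2.46
(np.float64(322.7), np.float64(178.1)) [0.618 0.041] 0.099 0.011 1.67
hit False
pick 56.3 p [ 0.5599 -0.0855 -0.0316] rpy [3.14e+00 1.00e-03 2.06e+00] q6 -0.78 F [-0.9  0.8  5.9] T [ 0.07  0.15 -0.03] op 0.0084 g 39.4
hit False
place 59.5 p [0.6046 0.2927 0.0807] rpy [ 3.142e+00  1.000e-03 -2.872e+00] q6 -1.507 F [-0.3  0.1  0.5] T [0.01 0.01 0.02] op 0.0086 g 39.0
hit False
pick 64.0 p [ 0.5437  0.0396 -0.0314] rpy [ 3.14e+00 -1.00e-03  6.80e-01] q6 0.818 F [-1.4 -0.1  6.6] T [ 0.03  0.17 -0.05] op 0.0111 g 39.4
hit True
place 66.8 p [ 0.5875 -0.2135 -0.0284] rpy [-3.138e+00 -1.000e-03  1.346e+00] q6 -0.25 F [-1.9  0.4  5.3] T [ 0.09  0.2  -0.  ] op 0.0113 g 39.6
(np.float64(354.2), np.float64(230.2)) [ 0.453 -0.061] 0.087 0.011 1.44
(np.float64(322.7), np.float64(178.1)) [0.618 0.041] 0.099 0.011 1.67
```

View pics/t5.png

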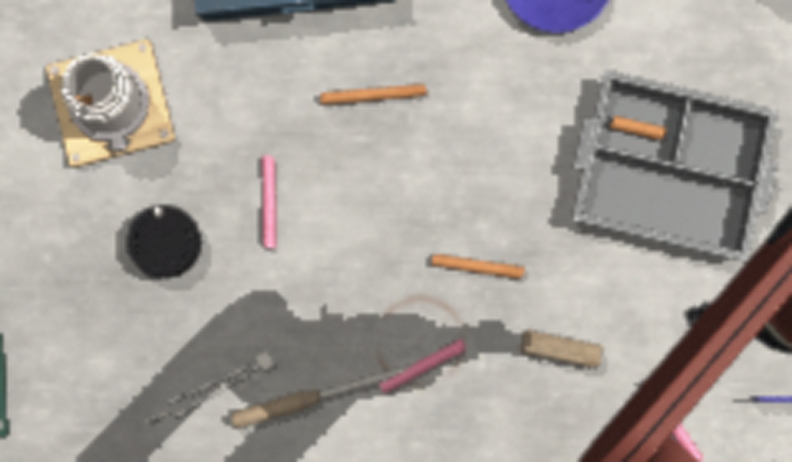

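The half rod lies in short bay A at (637,128), and no stubs remain on the bench. Now the long rods.

Run:
```python
from h import *
P=sorted(look(),key=lambda p:p['L']);assert len(P)==2
for p,x,z in((P[1],-.038,.009),(P[0],-.030,.020)):
    if pick(p['c'],p['ang'],lift=.08)<.006: break
    place(tote(x,0),TYAW+PI/2,z+DZ,op=.022,hi=.07)
movep([.47,.22,.25],[PI,0,.3])
im,d=get_image('top')
cv2.imwrite('pics/t6.png',cv2.resize(im[150:250,280:460],None,fx=4,fy=4,interpolation=cv2.INTER_CUBIC)[:,:,::-1])
```

```text
(np.float64(354.2), np.float64(230.2)) [ 0.453 -0.061] 0.087 0.011 1.44
(np.float64(322.7), np.float64(178.1)) [0.618 0.041] 0.099 0.011 1.67
hit False
pick 72.1 p [ 0.6191  0.0406 -0.0314] rpy [3.14  0.    1.669] q6 -0.16 F [-0.4 -0.   4.5] T [-0.01  0.03  0.  ] op 0.0098 g 39.4
hit False
place 75.1 p [ 0.5111 -0.236  -0.0263] rpy [3.140e+00 1.000e-03 1.346e+00] q6 -0.348 F [ 0.3  1.2 -0.2] T [-0.01  0.01  0.02] op 0.0097 g 39.0
hit False
pick 78.6 p [ 0.4543 -0.0611 -0.0317] rpy [3.14  0.    1.438] q6 -0.173 F [-0.5 -0.3  6.3] T [0.05 0.24 0.06] op 0.0101 g 39.9
hit False
place 81.1 p [ 0.5189 -0.2377 -0.0153] rpy [3.14  0.    1.346] q6 -0.343 F [ 0.1 -0.1 -0.1] T [ 0.   -0.03 -0.02] op 0.01 g 39.1
```

View pics/t6.png

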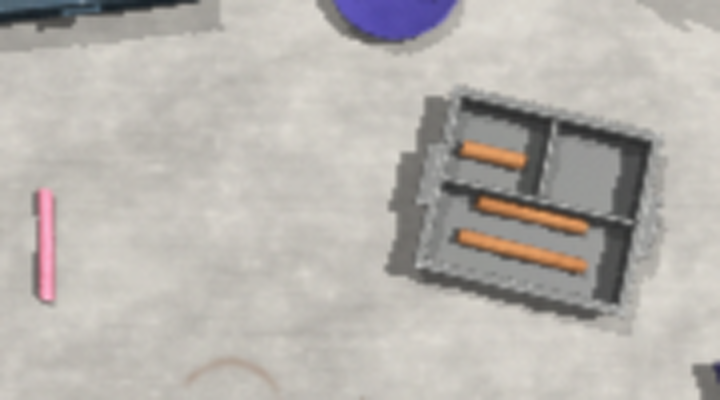

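All three rods lie in their compartments: half at (493,154), longs at (530,215) and (520,251). Next is the lid, with the same grasp pose as when I set it down.

Run:
```python
from h import *
G=[.4698,.2349]
gripper_to(.085);movep([*G,.08],[PI,0,-1.834]);st()
print(move_l([*G,-.040],feed=.1,max_force=10));gripper_to(.055,30);gripper_to(.055,110);o=st('grip');p=o['eef_pos']
move_l([G[0],G[1],.13],feed=.15);move_l([*LID,.13],feed=.15);move_l([*LID,.075],feed=.1);st('pre')
print(move_l([*LID,.043],feed=.03,max_force=10));st('seat')
```

```text
87.9 p [0.4699 0.2349 0.0801] rpy [-3.141  0.    -1.834] q6 -2.565 F [-0.3 -0.8  0.1] T [-0.01 -0.03 -0.01] op 0.0851 g 0.0
False
grip 89.8 p [ 0.471   0.2353 -0.0381] rpy [-3.140e+00  1.000e-03 -1.834e+00] q6 -2.565 F [-2.7 -2.1 10.2] T [-0.23  0.55  0.06] op 0.0658 g 121.0
pre 92.9 p [0.6042 0.2926 0.0752] rpy [-3.141  0.    -1.834] q6 -2.545 F [ 0.9  0.  -0.9] T [ 0.02 -0.01  0.01] op 0.0653 g 121.4
True
seat 93.8 p [0.6036 0.2924 0.0479] rpy [ 3.141e+00 -1.000e-03 -1.834e+00] q6 -2.545 F [-0.8 -1.   4.3] T [-0.11  0.11 -0.  ] op 0.0656 g 121.6
```

It seated at z 0.0479, exactly as expected for fully down. Screwing clockwise.

Run:
```python
from h import *
twist(3.2,4)
print('pull',move_l([*LID,.056],feed=.02,max_force=8));st('pulled')
gripper_to(.085);st('rel')
move_l([*observe()['eef_pos'][:2],.2],feed=.15)
movep([.40,-.25,.25],[PI,0,.3])
im,d=get_image('top');np.save('/tmp/i9.npy',im)
cv2.imwrite('pics/t9.png',cv2.resize(im[150:250,205:455],None,fx=3.2,fy=3.2,interpolation=cv2.INTER_CUBIC)[:,:,::-1])
cal=get_calibration('top');K,T=cal["intrinsics"],cal["world_from_camera"]
v,u=np.mgrid[:400,:640];X=np.stack([(u-K[0,2])/K[0,0]*d,(v-K[1,2])/K[1,1]*d,d],-1)@T[:3,:3].T+T[:3,3]
m=(X[...,2]>.1)&(d>.5)&(np.hypot(X[...,0]-.6,X[...,1]-.289)<.028);A=np.c_[X[m][:,:2]-[.6,.289],np.ones(m.sum())]
print('lid top plane',np.linalg.lstsq(A,X[m][:,2],rcond=None)[0].round(4))
m=(X[...,2]<.06)&(d>.5);hs=cv2.cvtColor(im,cv2.COLOR_RGB2HSV);o=cv2.inRange(hs,(5,110,60),(16,255,255))>0
for r in((395,195,430,206),(395,206,430,221),(392,180,415,194)):
    k=np.zeros_like(o);k[r[1]:r[3],r[0]:r[2]]=1;k&=o&m;print(r,k.sum(),np.percentile(X[k][:,2],[20,50,80]).round(4) if k.any() else '')
```

```text
tw0 94.5 p [0.6038 0.2924 0.048 ] rpy [ 3.142e+00 -1.000e-03 -2.632e+00] q6 -1.747 F [1.  0.1 0.7] T [-0.02 -0.12  0.01] op 0.0655 g 121.4
tw1 95.3 p [0.6036 0.2923 0.0479] rpy [-3.141e+00 -1.000e-03  2.852e+00] q6 -0.947 F [0.4 0.1 0.9] T [-0.01 -0.04 -0.  ] op 0.0658 g 121.4
tw2 96.1 p [0.6036 0.2924 0.048 ] rpy [-3.141 -0.     2.052] q6 -0.147 F [ 0.4 -0.6  0.9] T [0.01 0.01 0.01] op 0.0654 g 121.5
tw3 96.9 p [0.6036 0.2924 0.048 ] rpy [-3.141e+00  1.000e-03  1.252e+00] q6 0.652 F [-0.7  0.4  1.7] T [ 0.03  0.02 -0.01] op 0.0655 g 121.5
pull True
pulled 97.2 p [0.6024 0.2919 0.0491] rpy [-3.138e+00  3.000e-03  1.250e+00] q6 0.654 F [-0.7 -0.2 -0.9] T [0.03 0.   0.01] op 0.0655 g 128.6
rel 97.5 p [0.6022 0.2919 0.0487] rpy [-3.138e+00  3.000e-03  1.250e+00] q6 0.655 F [-0.7 -0.3  0.6] T [0.01 0.02 0.02] op 0.085 g 0.0
lid top plane [-0.0192  0.0008  0.1128]
(395, 195, 430, 206) 87 [0.0108 0.0136 0.0165]
(395, 206, 430, 221) 115 [0.011  0.0129 0.0157]
(392, 180, 415, 194) 57 [0.0116 0.0141 0.0176]
```

View pics/t9.png

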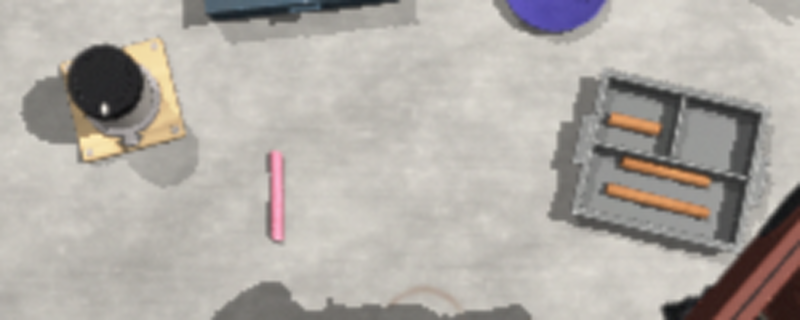

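The lid is level with its top at 113 mm, it resists lifting, and the pip at (105,108) is on the side opposite the rib. The rods lie flat, with their tops at about 14 mm. Handing in.

```bash
python3 -c "
from plant import *
hold(.5);print(job_done(),observe()['time_s'])"
```

```text
the job is handed in; nothing more can be done
the job is handed in; nothing more can be done
```

The job is handed in, but no verdict came back: both stubs went into the jar, the lid is screwed back on about half a turn clockwise and held against a pull, and the two long rods and one half rod lie flat in their tote compartments; the second stub was not seen in the jar, only gone from the bench.

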